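Tip the coupon out from under the tray's cover and load it in the specimen stage

TASK

The flat metal test coupon lies out of reach under the clear cover of the tipping tray. Lift the tray by its handle so that the coupon slides into the open near corner, let the tray gently down again, then take the coupon out and lay it flat on the specimen stage, its holed end pushed fully home under the bridge against the stop. Leave the bottles, the beaker and the vial standing where they are.

Things in the scene. Friction and masses are not known exactly. Their poses are not given: they have to be found in the camera images.
- coupon: Loose flat metal bar 120 x 45 x 8 mm, about 0.14 kg, square ends, with a 14 mm through hole near one end (hole centre 18 mm from that end). It starts flat in the tray, wholly under the clear cover, holed end towards the tray's open near end. Origin at the centre of its underside; x along its length towards the holed end, z up when it lies right way up (both faces are alike).
- coupon_hole_end (a point): Middle of the coupon's holed end face (60 mm along the coupon's x from its origin, 4 mm above its underside); axes as coupon.
- tray (a joint): Tip angle of the tray, rad: 0 down on its base, up to 0.70. Raising the handle makes the near right corner the lowest point. The tray (0.45 kg, no spring) falls back if let go. Its floor and walls are slippery (friction about 0.15): the coupon starts to slide at about 0.2 rad and has surely slid home at 0.55 rad held for 1 s.
- tray_pivot (a point): A point on the tray's pivot axle, under its near right corner; it stays put. Axes turn with the tray: x along the tray from its near (open) end to its rear, y to its left, z normal to its floor. The axle is horizontal, skew, and runs along (0.5, -0.866, 0) of these axes; turning right-handed about that direction raises the rear.
- tray_corner (a point): Inside near right corner of the tray, on its floor; axes as tray_pivot; 16 mm above the worktop with the tray down. Inside: 200 mm (x) by 80 mm (y). Near end wall 7 mm high, 3 mm thick. The 3 mm side walls are cut away for fingers from x = 14 to 54 mm (10 mm high stubs, flared outwards 5 mm, at the corners), then 30 mm high. A coupon in the corner has its holed end at x = 0 and its right edge at y = 0.
- cover_edge (a point): Middle of the near edge of the fixed clear cover, projected onto the tray floor (tray x = 58 mm, y = 40 mm); axes as tray_pivot. The cover runs from here to the rear, 30 mm free under it, its top 33 mm above the floor. A coupon in the corner still has 62 mm under it: to take it out, lift it level by 10 to 18 mm, then draw it 70 mm or more towards the near end, over the end wall.
- tray_handle (a point): Middle of the tray's handle: a round steel bar 12 mm thick, 60 mm long between two posts, parallel to the pivot axle (along (0.5, -0.866, 0) of the tray axes), its centre 60 mm above the tray's floor and 27 mm above the cover's top. Axes as tray_pivot.
- tray_base: Fixed dark steel base plate under the tray, 6 mm thick, origin at bench level; x along the tray to its rear. It reaches from -87 to 123 mm in x and -50 to 50 mm in y; a 30 mm wide tongue with an axle bearing (12 mm high) reaches to x = -144 mm at y = 20 to 50 mm. Position and yaw vary.
- stage: Fixed specimen stage, base plate 150 x 90 x 6 mm (x, y, z), origin at the centre of its underside; x points into the bridge. A flat deck 34 mm wide (narrower than the coupon, so fingers fit beside it), top 30 mm above the bench, runs from x = -72 mm to the bridge and on beneath it. Position and yaw vary.
- stage_mouth (a point): Middle of the bridge's mouth, on the deck (30 mm up, stage x = 16 mm); axes as stage. The opening is 54 mm wide and 17 mm high, 46 mm deep to the stop; roof top 52 mm above the bench. Flared guide cheeks stand before it to stage x = -4 mm, 47 mm high, 72 mm between their tips, 84 mm over them.
- stage_seat (a point): On the stop face inside the bridge, 4 mm above the deck (stage x = 62, y = 0, z = 34 mm): the middle of the coupon's holed end face lies here when it is fully home. Axes as stage.
- torsion_tester: Tall fixed cast instrument, 240 x 126 mm on the bench, 285 mm high, origin at the centre of its underside; it always stands in the same place, its near end 0.53 m ahead of the robot.
- media_bottle: Bystander: clear bottle with a wide cap, 56 mm across, 104 mm high; origin at the centre of its underside.
- buffer_bottle: Bystander: white bottle, 54 mm across, 109 mm high; origin at the centre of its underside.
- beaker: Bystander: clear beaker, 64 mm across, 82 mm high; origin at the centre of its underside.
- vial: Bystander: amber vial with black cap, 24 mm across, 72 mm high; origin at the centre of its underside.
There are look-alikes about, which are no part of the job. What is shaped like the stage but brown is not meant.

How it is judged:
By the outcome, as a careful person would: the job done as asked, in the order asked, and still so for the second after the job is handed in, with the robot touching nothing.
It also fails if it takes over 72 s, if anything falls off the work surface, if the arm or the gripper's body presses on something with over 40 N, if the wrist force passes 120 N, or if a joint passes its speed limit or range.

ROBOT

A 6-joint arm with a two-finger parallel gripper is mounted at the origin on a cart in front of the work surface, level with it; the furniture and walls round the work are solid. World frame = base frame: x ahead of the robot, y to its left, z up, the work surface at z = 0. Lengths are in m, angles in rad, forces in N, time in s.
With the tool pointing down it reaches from about 0.3 to 0.875 m from the base axis. Payload 6.4 kg.
Tool frame: the origin (TCP) lies midway between the tips of the shut fingers; the grasp point (between the pads) lies 19 mm behind it (ctrl.tcp_to_grasp is the distance from the TCP to the grasp point, in m); z points along the fingers, y is the direction in which the jaws open and shut (so a half turn about z gives the same grasp; the last joint's range is limited). The gripper opens to 85 mm and grips with 20 to 120 N. Pads are 22 mm wide; open, the fingers measure 114 mm over their backs; the gripper's body (76 mm by 85 mm) begins 54 mm behind the grasp point. The pads swing forward as they close: fully open they stand 13 mm farther back than shut.
Start: joints at [0.979, 0.181, 1.607, -0, 1.354, -0.206], TCP at [0.216, 0.533, 0.231] pointing down, gripper open.
Joint ranges: [-2.99, 2.99], [-0.89, 2.07], [0.3, 2.58], [-1.14, 4.28], [0, 2.63], [-3.12, 3.12]. Speed limits (rad/s): [2.57, 2.57, 3.01, 3.14, 3.14, 3.14].

INTERFACE

Orientations are given as a unit quaternion [w, x, y, z].
In Python, from bench import monitor, imaging, order, spotter, ctrl gives the robot as it stands.
- The arm moves only by the shell command python3 -m pendant 'ROWS'. ROWS is JSON, a list that holds one entry, the list of rows, each a list of 5 numbers: the shift along the world's x, y, z in mm, then the turn about the world's z in degrees, then the finger opening in mm, from 0 to 85.4. A call has 1 to 8 rows; each row shifts and turns the commanded pose from where the row before left it; what a row does not reach is not made up. A row lasts 1/8 s, in which the tool goes at most 62.5 mm and 10.7 degrees, less where a joint would pass 70% of its speed; a pose out of reach is approached as far as the arm can. A call with a gripper value outside its range is refused whole. The fingers move at their own pace and stop on an object; the grip force is fixed at half the most. Time passes only in rows, so rows that do not move let the fingers close. It gives the time, the measured TCP pose, the force and the opening at its end, in the units of the state.
- monitor.get_obs(): the state, without advancing time (a new reading comes with each control period).
- imaging.camera(name): name is "scene" or "side" or "wrist"; returns a dict with "img" (480x640x3 uint8, red, green, blue), "vfov" (degrees; the focal length in pixels is half the picture's height over the tangent of half this angle, whatever the lens; pixels are square), "cx", "cy" (the principal point, pixels), "origin" and "orientation" of the camera in the world. Camera axes: x right, y down, z forward; pixel columns grow to the right and rows downward; lengths in m; the calibration is good to about 2 mm. A picture is of the moment at which its call begins. There is no depth.
- order.hand_in(): hands the job in, once; it reports no verdict.
Trained networks look in the newest picture that a camera, given by its name, has taken for a name from the list of things; names that differ only in an ending like _2 or _b are one class to them, and where a whole thing is asked for, a point or a joint stands for the part that bears it (a point fixed in the world has none). Each returns a list of dicts, best first, with "confidence" (0 to 1); they miss things now and then, are a little off and sometimes report something else, mostly with a low value. They report only what shows in the picture. A call takes as long as a camera call. They do not tell look-alikes from the thing itself.
- spotter.recognise(camera, thing): "at" ([x, y, z] in m, in the coordinates of the camera as it stood for that picture, good to about 4 mm: the middle of the surface that is visible of it).
- spotter.tip_of(camera, thing): "at" ([x, y, z] in m, in the coordinates of the camera as it stood for that picture, good to about 4 mm: a listed point, or the origin of a listed thing).
The state is a dict: "time_s": time; "q": joint angles; "dq": joint speeds; "joint_efforts": joint torques, N m; "eef_pos": TCP position; "eef_rot": TCP orientation; "wrist_force": force on the tool from outside, world axes, zero at the start; "torque": the same for the moment, N m; "opening": opening from 0.0 (shut) to 1.0 (fully open).
Only numpy, scipy, OpenCV 4.12 (cv2) and the standard library are available. Lean on these libraries where they do the work, as an engineer would, in place of code of your own. Each camera call takes 0.05 s, during which the arm holds its last target. There are 200 camera calls.

## Working session

There is one attempt and no reset: what is moved stays moved. The work goes in short steps, Python scripts to look and compute and a shell command to move; the robot and the scene stay as the last step left them, time stands still between calls to the robot, and variables do not carry over. Pictures are saved under pics/ and viewed, about 8 in all and at most 12, crops included, and the job is handed in when it is done.

```bash
ls; mkdir -p pics; cat > h.py <<'E'
import numpy as np, cv2
from scipy.spatial.transform import Rotation as R
from bench import monitor, imaging, order, spotter, ctrl
def rot(q): return R.from_quat([q[1],q[2],q[3],q[0]]).as_matrix()
def o():
    s=monitor.get_obs(); m=rot(s['eef_rot'])
    print('t',round(s['time_s'],2),'tcp',np.round(s['eef_pos'],4),'y',np.round(m[:,1],3),'z',np.round(m[:,2],3),'F',np.round(s['wrist_force'],1),'op',round(s['opening'],3),'q',np.round(s['q'],2))
    return s
def cam(n,save=None):
    c=imaging.camera(n)
    c['R']=rot(c['orientation']); c['f']=240/np.tan(np.radians(c['vfov'])/2); c['o']=np.array(c['origin'])
    if save: cv2.imwrite('pics/'+save,cv2.cvtColor(c['img'],cv2.COLOR_RGB2BGR))
    return c
def W(c,p): return c['R']@np.array(p)+c['o']
def px(c,w):
    p=c['R'].T@(np.array(w)-c['o']); return np.round(p[:2]/p[2]*c['f']+[c['cx'],c['cy']],1)
def onz(c,u,v,z):
    d=c['R']@np.array([(u-c['cx'])/c['f'],(v-c['cy'])/c['f'],1]); return c['o']+d*(z-c['o'][2])/d[2]
def find(c,n,t,f='tip_of',k=3):
    for r in getattr(spotter,f)(n,t)[:k]:
        w=W(c,r['at']); print(n,f[:3],t,round(r['confidence'],2),np.round(w,4),px(c,w))
E
python3 - <<'E'
from h import *
o()
for n in ['scene','side']:
    c=cam(n,n+'0.png'); print(n,c['o'].round(3),c['R'][:,2].round(2),round(c['f']),c['cx'],c['cy'])
    for t in ['coupon','coupon_hole_end','tray_pivot','tray_corner','cover_edge','tray_handle','tray_base','stage','stage_mouth','stage_seat','torsion_tester','media_bottle','buffer_bottle','beaker','vial']: find(c,n,t)
a=cv2.imread('pics/scene0.png');b=cv2.imread('pics/side0.png')
E
```

```text
pics
t 0.0 tcp [0.216  0.5323 0.2304] y [ 0.376  0.926 -0.002] z [-0.001 -0.001 -1.   ] F [ 0.7 -0.1 -0.8] op 0.997 q [ 0.98  0.18  1.61  0.    1.35 -0.21]
scene [0.637 1.223 1.262] [-0.06 -0.73 -0.68] 479 324.8260731276404 241.7844239797788
scene tip coupon_hole_end 0.51 [ 0.5338 -0.2485  0.0338] [319.2 216.1]
scene tip coupon_hole_end 0.45 [0.4524 0.2269 0.0091] [355.2 311.7]
scene tip tray_pivot 0.56 [0.4516 0.2254 0.0073] [355.3 311.7]
scene tip tray_pivot 0.41 [ 0.5054 -0.4698 -0.001 ] [321.7 189.6]
scene tip cover_edge 0.82 [0.4776 0.2979 0.0178] [350.5 328. ]
scene tip tray_handle 0.63 [0.5643 0.3438 0.0727] [324.6 331.3]
scene tip tray_handle 0.54 [0.4493 0.2331 0.0154] [356.5 311.9]
scene tip tray_base 0.86 [ 0.4969  0.3061 -0.0015] [344.6 334.2]
scene tip stage 0.9 [ 0.4812 -0.2262 -0.0005] [332.8 225.4]
scene tip stage 0.57 [ 0.4375 -0.6239 -0.0027] [333.5 169.2]
scene tip stage_mouth 0.87 [ 0.4514 -0.63    0.0321] [330.4 162.3]
scene tip stage_mouth 0.75 [ 0.4997 -0.2342  0.0276] [328. 219.]
scene tip stage_seat 0.89 [ 0.5349 -0.2473  0.0365] [318.9 215.8]
scene tip stage
[... 1176 characters left out ...]
age_mouth 0.84 [ 0.4902 -0.2329  0.0283] [333.7 276. ]
side tip stage_mouth 0.79 [ 0.4506 -0.6372  0.0359] [400.3 346.1]
side tip stage_seat 0.9 [ 0.4916 -0.6511  0.0357] [417.  344.3]
side tip stage_seat 0.63 [ 0.5398 -0.2496  0.0317] [350.4 273.5]
side tip stage_seat 0.33 [0.4847 0.3025 0.0153] [262.8 219.6]
side tip torsion_tester 0.19 [ 0.5005  0.3054 -0.0065] [266.6 223.7]
side tip media_bottle 0.68 [ 0.4009 -0.0435  0.0024] [281.6 265. ]
side tip buffer_bottle 0.67 [ 0.4446  0.5405 -0.0042] [231.  205.8]
side tip beaker 0.58 [ 6.298e-01 -4.530e-02  1.000e-04] [342.  250.3]
side tip vial 0.78 [ 0.5035 -0.4717 -0.0017] [380.4 320.8]
side tip vial 0.26 [0.4848 0.3014 0.015 ] [262.9 219.8]
```

View pics/scene0.png

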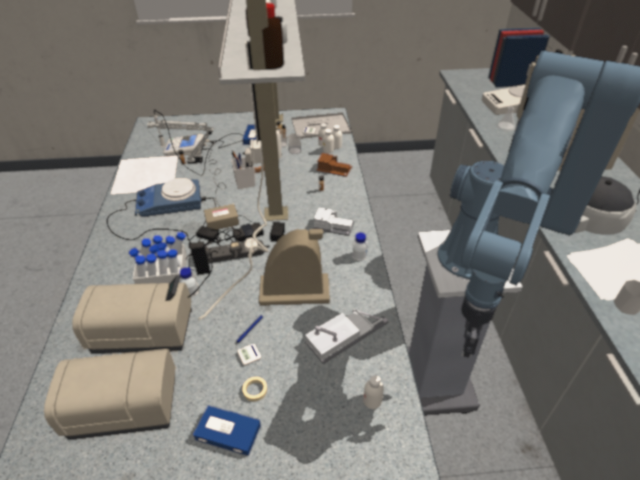

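```bash
python3 - <<'E'
from h import *
a=cv2.imread('pics/scene0.png')[140:400,250:450]
b=cv2.imread('pics/side0.png')[170:400,200:450]
A=cv2.resize(a,None,fx=2,fy=2.3,interpolation=3)[:598]; A=cv2.resize(a,(400,520),interpolation=3)
B=cv2.resize(b,(400,368),interpolation=3); B=cv2.copyMakeBorder(B,0,152,0,0,0)
cv2.imwrite('pics/crop0.png',np.hstack([A,B]))
E
```

```text
(no output)
```

View pics/crop0.png

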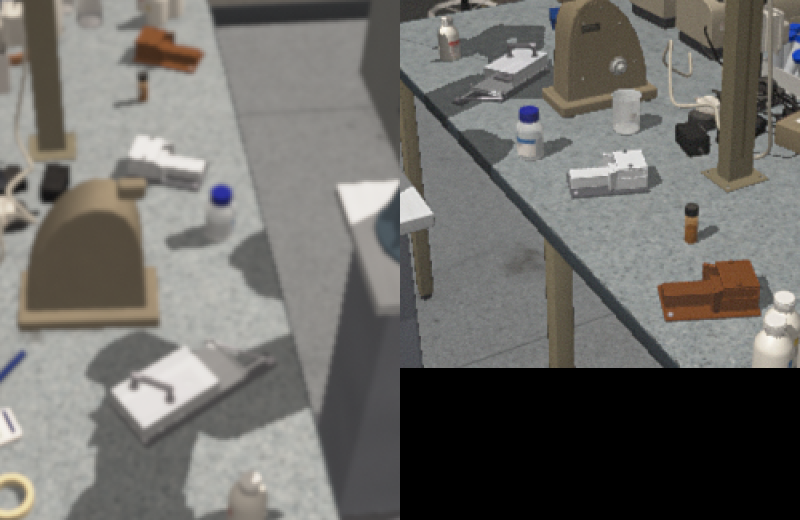

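The scene shows the tray at about (345,333), handle at (325,331). The white stage is at (333,222), and the brown look-alike at (333,165). The side crop confirms the white stage lies between the media bottle/beaker and the vial, so I choose white. The only other tray-like items are the blue box and the instruments, which are clearly different. I'll move over the tray for a wrist view.

```bash
python3 -m pendant '[[[42,-34,4,0,85],[42,-34,4,0,85],[42,-34,4,0,85],[42,-34,4,0,85],[42,-34,4,0,85],[42,-34,4,0,85],[0,0,0,0,85]]]'; python3 - <<'E'
from h import *
o()
c=cam('wrist','w1.png'); print(c['o'].round(3),c['R'][:,2].round(2),round(c['f']))
for t in ['coupon','coupon_hole_end','tray_pivot','tray_corner','cover_edge','tray_handle','tray_base']: find(c,'wrist',t,k=2)
c=cam('scene'); print('tester',[onz(c,u,v,0).round(3) for u,v in [(260,302),(328,300)]]); find(c,'scene','torsion_tester','recognise')
E
```

```text
time_s: 2.48
eef_pos: [0.4713, 0.3262, 0.2556]
eef_rot: [0.001, 0.194, 0.981, -0.0]
wrist_force: [-0.9, 0.3, 0.4]
opening: 0.994
t 2.48 tcp [0.4713 0.3262 0.2556] y [0.381 0.925 0.   ] z [ 0.001 -0.    -1.   ] F [-0.9  0.3  0.4] op 0.994 q [ 0.4   0.16  1.59 -0.    1.4  -0.78]
[0.4   0.356 0.398] [ 0.28 -0.12 -0.95] 431
wrist tip coupon_hole_end 0.34 [0.4792 0.2928 0.0185] [294.5 213. ]
wrist tip tray_pivot 0.93 [0.451  0.2246 0.0117] [215.2 211.1]
wrist tip tray_corner 0.66 [0.4468 0.2234 0.0152] [211.  208.4]
wrist tip cover_edge 0.8 [0.4809 0.2951 0.0163] [297.8 213.1]
wrist tip tray_handle 0.56 [0.5573 0.3459 0.0769] [387.5 292.6]
wrist tip tray_handle 0.53 [0.4479 0.2264 0.0141] [214.8 207.9]
wrist tip tray_base 0.71 [0.4987 0.3087 0.0027] [319.1 221.1]
tester [array([0.769, 0.148, 0.   ]), array([0.537, 0.161, 0.   ])]
scene rec torsion_tester 0.62 [0.5279 0.3378 0.0445] [336.2 334.4]
```

View pics/w1.png

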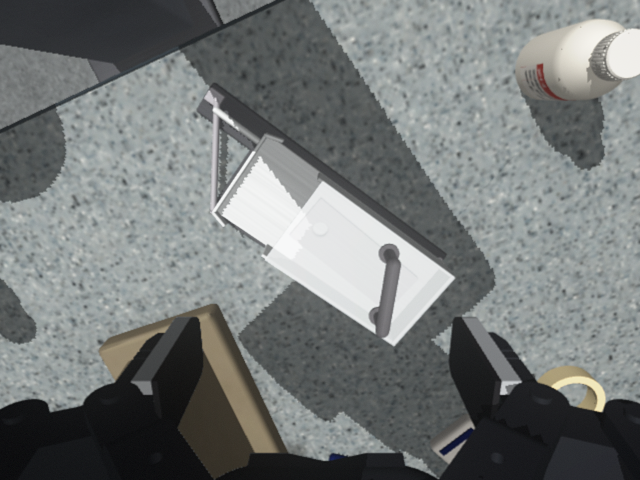

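The wrist view is clear. The cover corners are near (266,253), (320,183), (452,277) and (393,344), the handle runs (389,253)–(382,320), and the coupon's hole end shows faintly at (320,229) under the cover. I'll fit the tray pose to these.

```bash
python3 - <<'E'
from h import *
from scipy.optimize import least_squares
c=cam('wrist')
P=[((58,-3,49),(266,253)),((58,83,49),(320,183)),((203,83,49),(452,277)),((203,-3,49),(393,344))]
def w(p,m): 
    x,y,t=p; return np.array([x+np.cos(t)*m[0]/1e3-np.sin(t)*m[1]/1e3, y+np.sin(t)*m[0]/1e3+np.cos(t)*m[1]/1e3, m[2]/1e3])
f=lambda p:np.concatenate([px(c,w(p,m))-u for m,u in P])
r=least_squares(f,[.4495,.2288,.58],diff_step=1e-3); p=r.x
print('corner',p[:2],'yaw',np.degrees(p[2]),r.fun.round(1))
print('handle px ends->', onz(c,389,253,.076),onz(c,382,318,.076))
for n,m in [('pivotcorner',(0,0,16)),('cover',(58,40,16)),('grasp',(34,22.5,20))]: print(n,w(p,m).round(4),px(c,w(p,m)))
h=(onz(c,389,253,.076)+onz(c,382,318,.076))/2; d=h[:2]-p[:2]; t=p[2]
print('handle',h,'tray',d@[np.cos(t),np.sin(t)],d@[-np.sin(t),np.cos(t)])
E
```

```text
corner [0.44512355 0.23137247] yaw 31.835815002902272 [-3.6  5.5  0.8 -4.4  2.9 -1.3  0.2  1.2]
handle px ends-> [0.52172956 0.36224804 0.076     ] [0.57390626 0.33761395 0.076     ]
pivotcorner [0.4451 0.2314 0.016 ] [216.3 208.1]
cover [0.4733 0.2959 0.016 ] [293.6 210.2]
grasp [0.4621 0.2684 0.02  ] [260.4 211.2]
handle [0.54781791 0.349931   0.076     ] tray 0.14978341682018542 0.046553017317285166
```

```bash
python3 - <<'E'
import cv2
a=cv2.imread('pics/w1.png')[135:350,195:465]
cv2.imwrite('pics/w1c.png',cv2.resize(a,None,fx=2.75,fy=2.75,interpolation=2))
E
```

```text
(no output)
```

View pics/w1c.png

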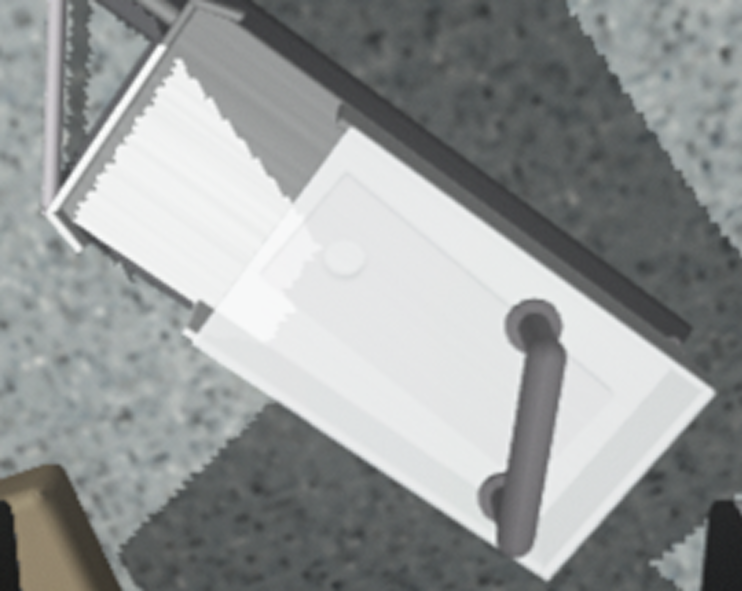

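The crop gives sharper corners (crop px): cover (188,333), (348,128), (714,392), (548,578); handle (548,338)–(515,548); inside near-right floor corner about (72,218). I'll refit.

```bash
python3 - <<'E'
from h import *
from scipy.optimize import least_squares
c=cam('wrist')
g=lambda u,v:(u/2.75+195,v/2.75+135)
P=[((58,-3,49),g(188,333)),((58,83,49),g(348,128)),((203,83,49),g(714,392)),((203,-3,49),g(548,578)),((0,0,16),g(72,218)),((-3,-3,23),g(50,210))]
def w(p,m): 
    x,y,t=p[:3]; return np.array([x+np.cos(t)*m[0]/1e3-np.sin(t)*m[1]/1e3, y+np.sin(t)*m[0]/1e3+np.cos(t)*m[1]/1e3, m[2]/1e3])
H=[g(548,338),g(515,548)]; D=np.array([15,-25.98])
f=lambda p:np.concatenate([px(c,w(p,m))-u for m,u in P]+[px(c,w(p,(p[3]*1e2-s*D[0]*33/30,p[4]*1e2-s*D[1]*33/30,76)))-u for s,u in zip((1,-1),H)])
r=least_squares(f,[.4495,.2288,.58,1.5,.4],diff_step=1e-3); p=r.x
print(p,'yaw',np.degrees(p[2]),r.fun.round(1))
for n,m in [('corner',(0,0,16)),('cover',(58,40,16)),('base',(84,40,0)),('handle',(p[3]*100,p[4]*100,76)),('grasp',(34,22.5,20))]: print(n,w(p,m).round(4),px(c,w(p,m)))
E
```

```text
[0.44741657 0.23196568 0.56044285 1.55443929 0.39678055] yaw 32.11100997082932 [ 1.   4.   0.9 -1.4  2.2 -1.1  1.1  0.9 -3.1 -4.3 -1.6  1.2 -0.6  2.
 -0.3 -1.5]
corner [0.4474 0.232  0.016 ] [218.1 210. ]
cover [0.4753 0.2967 0.016 ] [295.3 211.6]
base [0.4973 0.3105 0.    ] [318.7 223. ]
handle [0.558  0.3482 0.076 ] [387.7 297.4]
grasp [0.4643 0.2691 0.02  ] [262.1 212.9]
```

```bash
python3 -m pendant '[[[44,10,-30,-2.5,85],[44,10,-30,-2,85],[0,0,-45,0,85],[0,0,-45,0,85],[0,0,-30,0,85],[0,0,0,0,85]]]'; python3 - <<'E'
from h import *
o()
c=cam('wrist','w2.png'); print(px(c,[.559,.346,.076]))
for t in ['tray_handle']: find(c,'wrist',t,k=2); 
E
```

```text
time_s: 3.82
eef_pos: [0.554, 0.3479, 0.072]
eef_rot: [-0.003, 0.23, 0.973, -0.002]
wrist_force: [-0.7, -0.3, -0.2]
opening: 0.993
t 3.83 tcp [0.554  0.3479 0.072 ] y [ 0.448  0.894 -0.005] z [-0.006 -0.002 -1.   ] F [-0.7 -0.3 -0.2] op 0.993 q [ 0.38  0.53  1.5  -0.    1.13 -0.73]
[325.6 338.5]
wrist tip tray_handle 0.69 [0.5585 0.347  0.0784] [327.5 339.9]
```

View pics/w2.png

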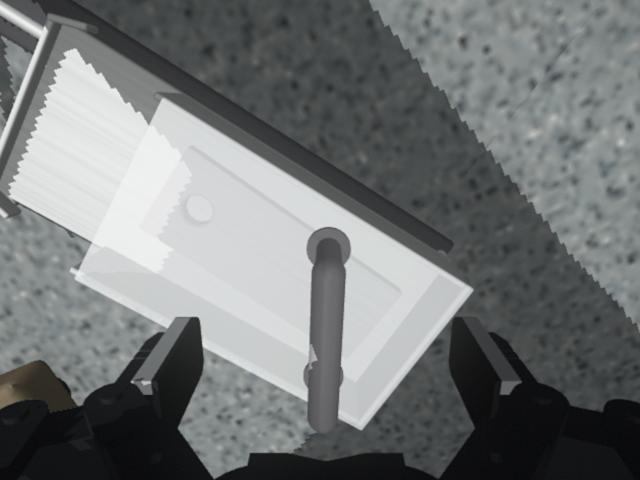

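The bar runs vertically at u≈325, midway between the jaws and parallel to the pads. I'll lower 8 mm and close.

```bash
python3 -m pendant '[[[4,-2,-8,0,85],[0,0,0,0,0],[0,0,0,0,0],[0,0,0,0,0],[0,0,0,0,0],[0,0,0,0,0],[0,0,0,0,0]]]'; python3 - <<'E'
from h import *
o()
psi=np.radians(63)
for r0,z0 in [(154,68)]:
  for th in np.arange(0,.66,.1):
    u=r0*np.cos(th)-z0*np.sin(th)-r0; z=r0*np.sin(th)+z0*np.cos(th)-z0
    print(round(th,2),(u*np.cos(psi)).round(1),(u*np.sin(psi)).round(1),z.round(1))
E
```

```text
time_s: 4.8
eef_pos: [0.5595, 0.345, 0.0677]
eef_rot: [-0.001, 0.23, 0.973, -0.002]
wrist_force: [-4.7, -8.8, 6.6]
opening: 0.116
t 4.8 tcp [0.5595 0.345  0.0677] y [ 0.448  0.894 -0.004] z [-0.003 -0.003 -1.   ] F [-4.7 -8.8  6.6] op 0.116 q [ 0.37  0.54  1.49 -0.    1.12 -0.73]
0.0 0.0 0.0 0.0
0.1 -3.4 -6.7 15.0
0.2 -7.5 -14.8 29.2
0.3 -12.2 -24.0 42.5
0.4 -17.5 -34.4 54.6
0.5 -23.4 -45.8 65.5
0.6 -29.6 -58.2 75.1
```

```bash
python3 -m pendant '[[[-1.6,-3.2,7.6,0,0],[-1.8,-3.5,7.4,0,0],[-2,-4,7.2,0,0],[-2.1,-4.1,7,0,0],[-2.3,-4.5,6.8,0,0],[-2.4,-4.7,6.5,0,0],[-2.6,-5.1,6.2,0,0],[-2.7,-5.3,5.9,0,0]]]'; python3 -c "
from h import *
o()"
```

```text
time_s: 5.8
eef_pos: [0.5427, 0.3142, 0.1234]
eef_rot: [0.0, 0.23, 0.973, 0.002]
wrist_force: [-3.0, 9.3, -0.2]
opening: 0.108
t 5.8 tcp [0.5427 0.3142 0.1234] y [0.448 0.894 0.004] z [ 0.001  0.004 -1.   ] F [-3.   9.3 -0.2] op 0.108 q [ 0.33  0.4   1.56  0.    1.18 -0.77]
```

```bash
python3 -m pendant '[[[-2.8,-5.5,5.7,0,0],[-3,-5.8,5.3,0,0],[-3,-6.1,4.9,0,0],[-3.2,-6.3,4.6,0,0],[0,0,0,0,0],[0,0,0,0,0],[0,0,0,0,0],[0,0,0,0,0]]]'; python3 -m pendant '[[[0,0,0,0,0],[0,0,0,0,0],[0,0,0,0,0],[0,0,0,0,0],[0,0,0,0,0],[0,0,0,0,0]]]';python3 -c "
from h import *
o();cam('wrist','w3.png')"
```

```text
time_s: 6.8
eef_pos: [0.531, 0.2925, 0.1456]
eef_rot: [0.001, 0.229, 0.973, 0.004]
wrist_force: [-5.2, 14.2, 5.6]
opening: 0.111
time_s: 7.55
eef_pos: [0.531, 0.2925, 0.1456]
eef_rot: [0.001, 0.23, 0.973, 0.004]
wrist_force: [-4.3, 14.6, 5.4]
opening: 0.112
t 7.55 tcp [0.531  0.2925 0.1456] y [0.447 0.895 0.007] z [ 0.003  0.007 -1.   ] F [-4.3 14.6  5.4] op 0.112 q [ 0.3   0.33  1.6   0.01  1.2  -0.8 ]
```

View pics/w3.png

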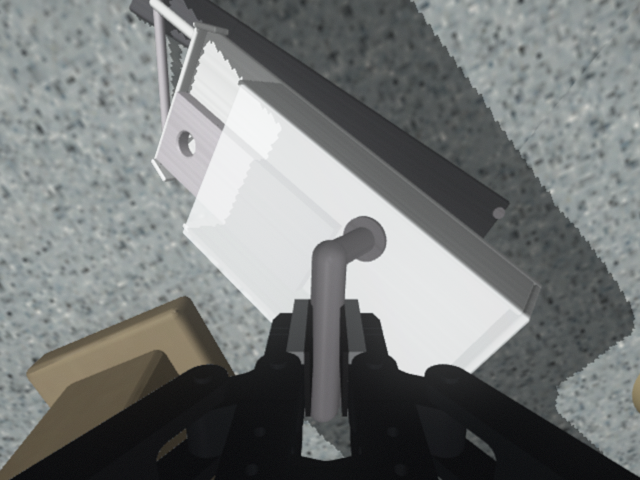

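The tray is tipped and the coupon (hole at (187,145)) has slid into the near right corner. I'll lower it along the same arc.

```bash
python3 -m pendant '[[[3.2,6.3,-4.6,0,0],[3,6.1,-4.9,0,0],[3,5.8,-5.3,0,0],[2.8,5.5,-5.7,0,0],[2.7,5.3,-5.9,0,0],[2.6,5.1,-6.2,0,0],[2.4,4.7,-6.5,0,0],[2.3,4.5,-6.8,0,0]]]';  python3 -m pendant '[[[2.1,4.1,-7,0,0],[2,4,-7.2,0,0],[1.8,3.5,-7.4,0,0],[0.8,1.6,-3.8,0,0],[0.8,1.6,-3.8,0,0],[0,0,0,0,0],[0,0,0,0,0]]]';python3 -c "
from h import *
o()"
```

```text
time_s: 8.6
eef_pos: [0.5533, 0.3324, 0.0968]
eef_rot: [0.001, 0.23, 0.973, 0.0]
wrist_force: [-1.9, 3.6, -1.2]
opening: 0.11
time_s: 9.48
eef_pos: [0.561, 0.3443, 0.0697]
eef_rot: [0.0, 0.23, 0.973, -0.002]
wrist_force: [-7.4, -12.2, 18.0]
opening: 0.107
t 9.47 tcp [0.561  0.3443 0.0697] y [ 0.449  0.894 -0.004] z [-0.    -0.004 -1.   ] F [ -7.4 -12.2  18. ] op 0.107 q [ 0.37  0.53  1.49 -0.    1.12 -0.73]
```

```bash
python3 -m pendant '[[[0,0,0,0,85],[0,0,0,0,85],[0,0,0,0,85],[0,0,0,0,85],[0,0,30,0,85],[0,0,40,0,85],[-12,-8,40,-10,85],[-14,-12,20,-10,85]]]';  python3 -m pendant '[[[-14,-12,0,-10,85],[-14,-12,0,-10,85],[-14,-12,0,-10,85],[-14,-12,0,-10,85],[-14,-8,0,-10,85],[0,0,0,-10,85],[0,0,0,-10,85],[0,0,0,-10,85]]]';python3 -m pendant '[[[0,0,0,-10,85],[0,0,0,-10,85],[0,0,0,0,85]]]';python3 - <<'E'
from h import *
o()
c=cam('wrist','w4.png'); print(c['o'],c['R'][:,2])
for t in ['coupon','coupon_hole_end','tray_corner','cover_edge','tray_handle','tray_base']: find(c,'wrist',t,k=2)
t=np.radians(33)
for m in [(0,0,16),(0,45,24),(0,0,24),(34,22.5,24),(58,0,24),(18,22.5,24)]:
    w=np.array([.4474+(np.cos(t)*m[0]-np.sin(t)*m[1])/1e3,.231+(np.sin(t)*m[0]+np.cos(t)*m[1])/1e3,m[2]/1e3]);print(m,w.round(4),px(c,w))
E
```

```text
time_s: 10.48
eef_pos: [0.5352, 0.3273, 0.2001]
eef_rot: [0.001, 0.398, 0.917, 0.001]
wrist_force: [-0.3, 0.1, 1.0]
opening: 0.994
time_s: 11.48
eef_pos: [0.4643, 0.2709, 0.1973]
eef_rot: [-0.0, 0.895, 0.447, 0.0]
wrist_force: [-0.9, 0.6, 0.0]
opening: 0.996
time_s: 11.85
eef_pos: [0.4643, 0.2709, 0.1973]
eef_rot: [-0.0, 0.958, 0.288, -0.0]
wrist_force: [-0.1, -0.5, 0.0]
opening: 0.997
t 11.85 tcp [0.4643 0.2709 0.1973] y [ 0.552 -0.834 -0.   ] z [-0.  0. -1.] F [-0.1 -0.5  0. ] op 0.997 q [0.31 0.13 1.74 0.   1.28 1.29]
[0.53015695 0.31431578 0.34017442] [-0.25510117 -0.16824768 -0.95216391]
wrist tip coupon 0.91 [0.4932 0.2746 0.0165] [343.  173.5]
wrist tip coupon_hole_end 0.92 [0.436  0.2437 0.02  ] [334.8 255.9]
wrist tip coupon_hole_end 0.25 [0.4514 0.2283 0.0101] [360.9 246.7]
wrist tip tray_corner 0.81 [0.4498 0.2241 0.0155] [364.6 253.2]
wrist tip cover_edge 0.97 [0.4792 0.2911 0.0186] [314.4 177.4]
wrist tip tray_handle 0.92 [0.5582 0.3457 0.0785] [306.6  22.2]
wrist tip tray_base 0.83 [0.497  0.3104 0.0012] [306.7 140.6]
wrist tip tray_base 0.26 [0.4788 0.2963 0.018 ] [308.3 173.9]
(0, 0, 16) [0.4474 0.231  0.016 ] [355.9 251.2]
(0, 45, 24) [0.4229 0.2687 0.024 ] [298.9 254.2]
(0, 0, 24) [0.4474 0.231  0.024 ] [356.6 254.7]
(34, 22.5, 24) [0.4637 0.2684 0.024 ] [328.2 212.1]
(58, 0, 24) [0.496  0.2626 0.024 ] [359.  180.9]
(18, 22.5, 24) [0.4502 0.2597 0.024 ] [328.  232.4]
```

View pics/w4.png

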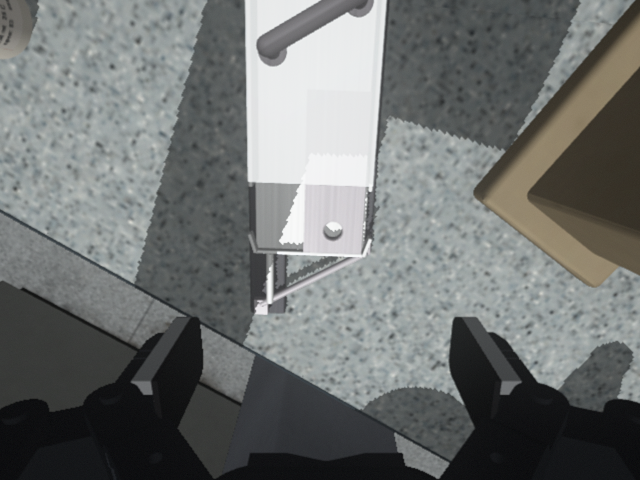

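The coupon lies snug in the near right corner: near edge (303–365, 250), hole at (333,231), and the cover edge at v≈185.

```bash
python3 - <<'E'
from h import *
c=cam('wrist')
for u,v in [(333,231),(303,248),(365,250),(305,190)]: print(onz(c,u,v,.024))
g=cv2.imread('pics/w4.png')[175:265,235:395]
cv2.imwrite('pics/w4c.png',cv2.resize(g,(800,450),interpolation=2))
s=o();print(rot(s['eef_rot']), c['R'][:,0],c['R'][:,1])
E
```

```text
[0.45331432 0.2569725  0.024     ]
[0.42898736 0.26874512 0.024     ]
[0.45420879 0.22762573 0.024     ]
[0.46832592 0.29207891 0.024     ]
t 12.25 tcp [0.4643 0.2707 0.1973] y [ 0.551 -0.834 -0.   ] z [-0.  0. -1.] F [ 0.2 -0.3  0. ] op 0.992 q [0.31 0.13 1.74 0.   1.28 1.29]
[[ 8.34460290e-01  5.51068072e-01 -6.83019899e-05]
 [ 5.51068074e-01 -8.34460291e-01  1.98047436e-05]
 [-4.60815365e-05 -5.41653182e-05 -9.99999997e-01]] [ 5.51485400e-01 -8.34184377e-01 -5.27902016e-04] [-0.79418563 -0.52523534  0.30560925]
```

View pics/w4c.png

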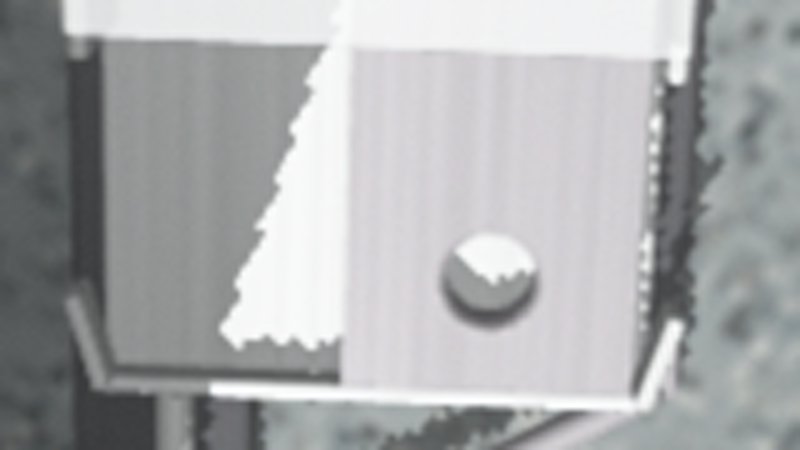

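```bash
python3 -m pendant '[[[2.6,-5.2,-40,-1.5,62],[0,0,-45,0,62],[0,0,-45,0,62],[0,0,-25,0,62],[0,0,-10,0,62],[0,0,-8,0,62],[0,0,-4,0,58],[0,0,0,0,58]]]'; python3 -c "
from h import *
o()
g=cam('wrist')['img'][170:470,120:520,::-1]
cv2.imwrite('pics/w5.png',cv2.resize(g,(800,600),interpolation=2))"
```

```text
time_s: 13.25
eef_pos: [0.4674, 0.2657, 0.0209]
eef_rot: [-0.0, 0.961, 0.275, 0.001]
wrist_force: [1.0, 0.1, 0.1]
opening: 0.678
t 13.25 tcp [0.4674 0.2657 0.0209] y [ 0.529 -0.849  0.   ] z [ 0.001  0.    -1.   ] F [1.  0.1 0.1] op 0.678 q [ 0.3   0.39  1.83 -0.    0.92  1.31]
```

View pics/w5.png

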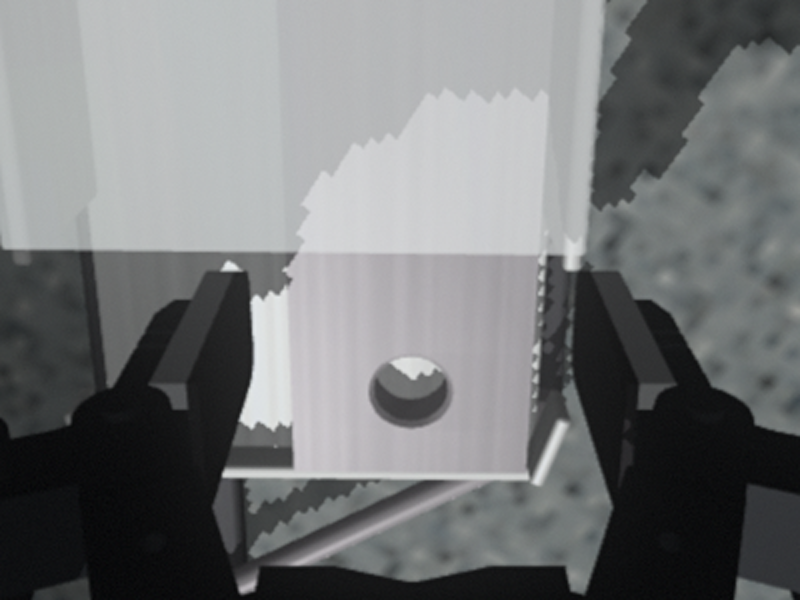

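The coupon is centred between the jaws (pads at u=250 and 575, coupon 293–535) and square to them. I'll descend 5 mm and close.

```bash
python3 -m pendant '[[[0,0,-3,0,56],[0,0,-2.5,0,54],[0,0,0,0,40],[0,0,0,0,40],[0,0,0,0,40],[0,0,0,0,40]]]'; python3 -c "
from h import *
o()"
```

```text
time_s: 14.05
eef_pos: [0.4671, 0.2656, 0.015]
eef_rot: [-0.0, 0.962, 0.275, 0.0]
wrist_force: [-0.4, 0.2, 3.6]
opening: 0.505
t 14.05 tcp [0.4671 0.2656 0.015 ] y [ 0.528 -0.849  0.   ] z [ 0.  0. -1.] F [-0.4  0.2  3.6] op 0.505 q [0.3  0.4  1.83 0.   0.91 1.31]
```

```bash
python3 -m pendant '[[[0,0,0,0,20],[0,0,5,0,20],[0,0,5,0,20],[0,0,4,0,20],[0,0,0,0,20]]]'; python3 -c "
from h import *
o()
g=cam('wrist')['img'][170:470,120:520,::-1]
cv2.imwrite('pics/w6.png',cv2.resize(g,(800,600),interpolation=2))"
```

```text
time_s: 14.68
eef_pos: [0.467, 0.2656, 0.0291]
eef_rot: [-0.0, 0.962, 0.275, 0.0]
wrist_force: [1.0, 0.2, -1.8]
opening: 0.505
t 14.68 tcp [0.467  0.2656 0.0291] y [ 0.528 -0.849  0.   ] z [ 0.  0. -1.] F [ 1.   0.2 -1.8] op 0.505 q [0.3  0.37 1.83 0.   0.94 1.31]
```

View pics/w6.png

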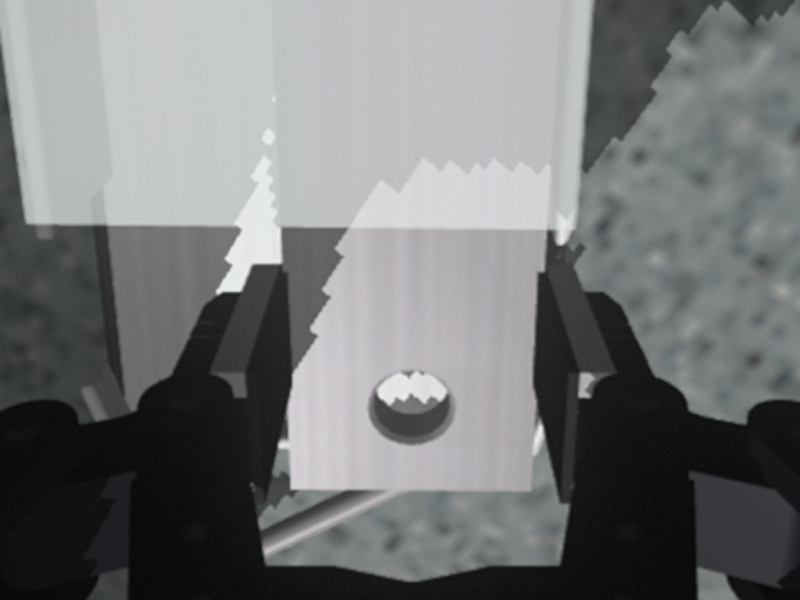

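```bash
python3 -m pendant '[[[-17,-10.6,0,0,20],[-17,-10.6,0,0,20],[-17,-10.6,0,0,20],[-17,-10.6,0,0,20],[-17,-10.6,0,0,20],[0,0,45,0,20],[0,0,45,0,20],[0,0,45,0,20]]]'; python3 -m pendant '[[[0,0,45,0,20],[-5,-35,0,9.7,20],[-5,-35,0,9.7,20],[-5,-35,0,9.7,20],[-5,-35,0,9.7,20],[-5,-35,0,9.7,20],[-5,-35,0,9.7,20],[4,-35,0,9.7,20]]]';python3 -m pendant '[[[10,-30,0,9.7,20],[10,-30,0,9.7,20],[10,-30,0,9.7,20],[10,-30,0,9.7,20],[10,-30,0,9.7,20],[0,0,0,9.7,20],[0,0,0,9.7,20],[0,0,0,0,20]]]'; python3 - <<'E'
from h import *
o()
c=cam('wrist','w7.png')
for t in ['stage','stage_mouth','stage_seat','coupon','coupon_hole_end']: find(c,'wrist',t,k=2)
for n in ['scene','side']:
  for i in range(2):
    c=cam(n)
    for t in ['stage','stage_mouth','stage_seat']: find(c,n,t,k=2)
E
```

```text
time_s: 15.72
eef_pos: [0.3815, 0.2124, 0.165]
eef_rot: [0.0, 0.962, 0.275, -0.0]
wrist_force: [1.3, 0.2, -1.6]
opening: 0.505
time_s: 16.73
eef_pos: [0.3554, -0.0334, 0.2087]
eef_rot: [0.0, 0.642, 0.767, 0.0]
wrist_force: [0.6, 0.2, -2.0]
opening: 0.5
time_s: 17.73
eef_pos: [0.4057, -0.1824, 0.2085]
eef_rot: [-0.0, 0.108, 0.994, 0.0]
wrist_force: [-1.0, -0.8, -2.0]
opening: 0.506
t 17.73 tcp [ 0.4057 -0.1824  0.2085] y [0.215 0.977 0.   ] z [-0.  0. -1.] F [-1.  -0.8 -2. ] op 0.506 q [-0.69 -0.1   1.94 -0.    1.3  -2.04]
wrist tip coupon 0.73 [ 0.3827 -0.1796  0.209 ] [318.2 262.2]
wrist tip coupon_hole_end 0.87 [ 0.4376 -0.1919  0.2136] [318.3 404. ]
scene tip stage 0.95 [ 4.760e-01 -2.257e-01 -2.000e-04] [334.1 225.4]
scene tip stage 0.89 [ 0.4356 -0.6233 -0.0027] [334.  169.3]
scene tip stage_mouth 0.94 [ 0.4987 -0.2314  0.0297] [328.3 219.1]
scene tip stage_mouth 0.5 [0.4759 0.2952 0.0185] [350.9 327.1]
scene tip stage_seat 0.58 [ 0.5366 -0.2459  0.0356] [318.5 216.2]
scene tip stage_seat 0.36 [ 0.3786 -0.1763  0.2064] [362.4 189.9]
scene tip stage 0.73 [ 0.4802 -0.2238 -0.0014]
[... 338 characters left out ...]
de tip stage 0.67 [ 0.4761 -0.2256 -0.0024] [328.6 284.8]
side tip stage_mouth 0.74 [ 0.4897 -0.2318  0.0264] [333.4 276.5]
side tip stage_mouth 0.72 [ 0.449  -0.6359  0.0335] [399.4 346.8]
side tip stage_seat 0.7 [ 0.4922 -0.6518  0.0356] [417.3 344.4]
side tip stage_seat 0.57 [ 0.5369 -0.2485  0.031 ] [349.4 273.7]
side tip stage 0.78 [ 0.4341 -0.6254 -0.0022] [391.5 358. ]
side tip stage 0.59 [ 0.4746 -0.2287 -0.003 ] [328.7 285.5]
side tip stage_mouth 0.89 [ 0.4899 -0.2321  0.0269] [333.5 276.4]
side tip stage_mouth 0.87 [ 0.4478 -0.6368  0.0346] [399.2 346.8]
side tip stage_seat 0.97 [ 0.535  -0.2459  0.0343] [348.4 272.6]
side tip stage_seat 0.86 [ 0.4893 -0.6531  0.0339] [416.7 345.6]
```

View pics/w7.png

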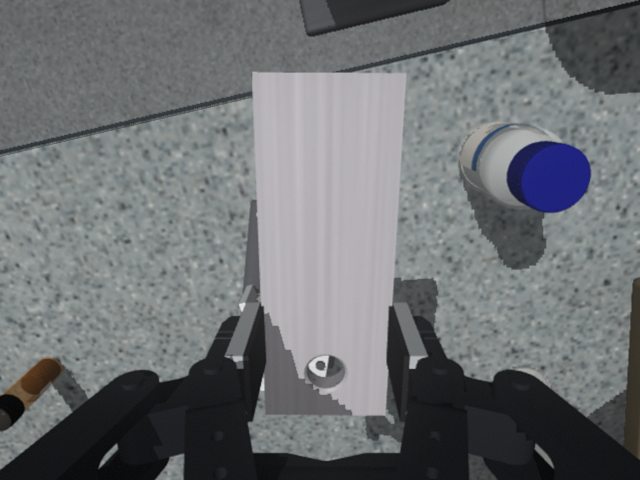

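The coupon is held level and square in the jaws, hole near (325,370). I have one view left, so I'll refine the stage pose numerically with repeated measurements.

```bash
cat > st.py <<'E'
from h import *
def stage(cams,n=6,near=(.478,-.226)):
    D={'stage':(0,0),'stage_mouth':(16,0),'stage_seat':(62,0)}; A=[]
    for cn in cams:
        S={k:[] for k in D}
        for i in range(n):
            c=cam(cn)
            for k in D:
                for r in spotter.tip_of(cn,k):
                    w=W(c,r['at'])
                    if r['confidence']>.3 and np.hypot(*(w[:2]-near))<.09 and w[2]<.06: S[k].append(w); break
        for k in D:
            if S[k]: m=np.median(S[k],0); print(cn,k,len(S[k]),m.round(4)); A.append((D[k][0]/1e3,m[0],m[1]))
    A=np.array(A); a=A[:,0]-A[:,0].mean(); d=np.array([a@A[:,1],a@A[:,2]]); y=np.arctan2(d[1],d[0])
    o_=A[:,1:].mean(0)-A[:,0].mean()*np.array([np.cos(y),np.sin(y)])
    print('origin',o_.round(4),'yaw',np.degrees(y).round(2)); return o_,y
E
python3 - <<'E'
from st import *
o_,y=stage(['scene','side'],8)
c=cam('side'); g=c['img']
# refine: white blob contour direction of the deck/base in side and scene by line segments
for n in ['side','scene']:
    c=cam(n); u,v=px(c,[o_[0],o_[1],.03]).astype(int); r=40
    gr=cv2.resize(cv2.cvtColor(c['img'][v-r:v+r,u-r:u+r],cv2.COLOR_RGB2GRAY),None,fx=4,fy=4,interpolation=2)
    L=cv2.createLineSegmentDetector().detect(gr)[0][:,0]
    for l in L:
        p,q=l[:2]/4+[u-r,v-r],l[2:]/4+[u-r,v-r]
        P,Q=onz(c,*p,.03)[:2],onz(c,*q,.03)[:2]; d=Q-P
        a=(np.degrees(np.arctan2(d[1],d[0])-y)+45)%90-45
        if np.hypot(*d)>.04 and abs(a)<12: print(n,'len',np.hypot(*d).round(3),'dyaw',a.round(1),p.round(0),q.round(0))
E
```

```text
scene stage 8 [ 0.4789 -0.2241 -0.0012]
scene stage_mouth 8 [ 0.4966 -0.2328  0.029 ]
scene stage_seat 7 [ 0.5373 -0.2461  0.0316]
side stage 8 [ 0.4763 -0.2277 -0.0026]
side stage_mouth 8 [ 0.4917 -0.2314  0.0273]
side stage_seat 8 [ 0.5376 -0.245   0.0315]
origin [ 0.4783 -0.2265] yaw -17.96
side len 0.045 dyaw -9.6 [326. 265.] [327. 272.]
side len 0.071 dyaw -2.1 [307. 281.] [330. 280.]
side len 0.043 dyaw -6.7 [306. 277.] [306. 284.]
side len 0.095 dyaw -2.6 [354. 291.] [321. 293.]
side len 0.05 dyaw -0.2 [359. 274.] [363. 282.]
side len 0.057 dyaw 11.0 [302. 238.] [317. 235.]
scene len 0.097 dyaw 2.6 [359. 179.] [356. 192.]
scene len 0.049 dyaw 7.1 [310. 219.] [322. 220.]
scene len 0.078 dyaw -1.9 [332. 223.] [351. 226.]
scene len 0.051 dyaw 11.3 [352. 186.] [352. 179.]
scene len 0.059 dyaw 1.6 [359. 191.] [373. 193.]
scene len 0.067 dyaw -2.2 [348. 236.] [331. 233.]
scene len 0.041 dyaw 3.6 [331. 247.] [320. 246.]
scene len 0.064 dyaw -2.5 [352. 220.] [336. 217.]
scene len 0.045 dyaw 2.5 [373. 185.] [362. 184.]
scene len 0.055 dyaw -4.7 [305. 229.] [309. 220.]
scene len 0.045 dyaw 9.6 [321. 229.] [310. 229.]
scene len 0.057 dyaw -1.6 [318. 208.] [314. 217.]
```

```bash
python3 -m pendant '[[[26,-18,0,-3.8,20],[26,-18,0,-3.8,20],[0,0,-45,0,20],[0,0,-45,0,20],[0,0,-45,0,20],[0,0,-30,0,20],[0,0,-7,0,20],[0,0,0,0,20]]]'; python3 - <<'E'
from st import *
o()
c=cam('wrist')
for t in ['stage','stage_mouth','stage_seat','coupon','coupon_hole_end']: find(c,'wrist',t,k=1)
E
```

```text
time_s: 23.18
eef_pos: [0.4582, -0.2186, 0.0371]
eef_rot: [0.0, 0.173, 0.985, -0.0]
wrist_force: [0.2, -0.1, -0.8]
opening: 0.503
t 23.18 tcp [ 0.4582 -0.2186  0.0371] y [ 0.34  0.94 -0.  ] z [ 0. -0. -1.] F [ 0.2 -0.1 -0.8] op 0.503 q [-0.68  0.31  1.9  -0.    0.93 -1.9 ]
wrist tip coupon 0.79 [ 0.4345 -0.2125  0.0394] [317.5 260.5]
wrist tip coupon_hole_end 0.82 [ 0.4902 -0.2335  0.0403] [316.6 404.9]
```

```bash
python3 -m pendant '[[[0,0,-4,0,20],[0,0,-2,0,20],[0,0,-1.5,0,20],[0,0,0,0,20]]]'
```

```text
time_s: 23.98
eef_pos: [0.4579, -0.2184, 0.0291]
eef_rot: [-0.0, 0.173, 0.985, 0.0]
wrist_force: [-0.4, 0.0, -0.5]
opening: 0.506
```

```bash
python3 -m pendant '[[[0,0,-1,0,20],[0,0,0,0,20]]]';python3 -m pendant '[[[0,0,-1,0,20],[0,0,0,0,20]]]'
```

```text
time_s: 24.22
eef_pos: [0.4579, -0.2184, 0.029]
eef_rot: [-0.0, 0.173, 0.985, 0.0]
wrist_force: [-3.7, 1.7, 7.4]
opening: 0.503
time_s: 24.48
eef_pos: [0.458, -0.2185, 0.0289]
eef_rot: [-0.0, 0.173, 0.985, 0.0]
wrist_force: [-7.2, 4.8, 18.1]
opening: 0.508
```

```bash
python3 -m pendant '[[[0,0,1.8,0,20],[0,0,0,0,50],[0,0,0,0,62],[0,0,0,0,62],[-15.7,5.7,0,0,62],[-15.7,5.7,0,0,62],[-15.7,5.7,0,0,62],[0,0,0,0,62]]]'; python3 - <<'E'
from st import *
o()
c=cam('wrist','w8.png')
for t in ['stage','stage_mouth','stage_seat','coupon','coupon_hole_end']: find(c,'wrist',t,k=1)
c=cam('scene')
for t in ['coupon','coupon_hole_end']: find(c,'scene',t,k=2)
c=cam('side')
for t in ['coupon','coupon_hole_end']: find(c,'side',t,k=2)
E
```

```text
time_s: 25.48
eef_pos: [0.41, -0.2008, 0.0288]
eef_rot: [-0.0, 0.173, 0.985, 0.0]
wrist_force: [-0.1, -0.2, -0.6]
opening: 0.721
t 25.48 tcp [ 0.41   -0.2008  0.0288] y [0.341 0.94  0.   ] z [-0.001  0.001 -1.   ] F [-0.1 -0.2 -0.6] op 0.721 q [-0.72  0.23  2.03  0.    0.88 -1.94]
wrist tip coupon 0.67 [ 0.4372 -0.2147  0.0292] [314.6 389.9]
scene tip coupon 0.46 [ 0.4337 -0.2104  0.0293] [345.2 221.6]
scene tip coupon_hole_end 0.61 [ 0.4902 -0.2313  0.0322] [330.5 218.5]
side tip coupon_hole_end 0.75 [ 0.4885 -0.2304  0.0322] [332.8 274.7]
```

```bash
python3 -m pendant '[[[0,0,-4,0,62],[0,0,-4,0,62],[0,0,0,0,40],[0,0,0,0,20],[0,0,0,0,20],[0,0,0,0,20],[0,0,0,0,20]]]'; python3 -c "
from h import *
o()"
```

```text
time_s: 26.95
eef_pos: [0.4109, -0.2013, 0.021]
eef_rot: [0.0, 0.173, 0.985, -0.0]
wrist_force: [-1.3, -0.4, -1.9]
opening: 0.51
t 26.95 tcp [ 0.4109 -0.2013  0.021 ] y [ 0.34  0.94 -0.  ] z [ 0. -0. -1.] F [-1.3 -0.4 -1.9] op 0.51 q [-0.72  0.24  2.03  0.    0.87 -1.94]
```

```bash
python3 -m pendant '[[[4.7,-1.7,0.3,0,20],[4.7,-1.7,0,0,20],[4.7,-1.7,0,0,20],[4.7,-1.7,0,0,20],[0,0,0,0,20]]]'
```

```text
time_s: 27.58
eef_pos: [0.4301, -0.2084, 0.0214]
eef_rot: [0.0, 0.173, 0.985, -0.0]
wrist_force: [0.2, 0.9, -1.6]
opening: 0.505
```

```bash
python3 -m pendant '[[[4.7,-1.7,0,0,20],[4.7,-1.7,0,0,20],[4.7,-1.7,0,0,20],[4.7,-1.7,0,0,20],[0,0,0,0,20]]]';python3 -m pendant '[[[2.8,-1,0,0,20],[2.8,-1,0,0,20],[0,0,0,0,20]]]'
```

```text
time_s: 28.2
eef_pos: [0.4489, -0.2152, 0.0214]
eef_rot: [0.0, 0.173, 0.985, -0.0]
wrist_force: [-0.4, -0.2, -0.6]
opening: 0.513
time_s: 28.58
eef_pos: [0.4543, -0.2171, 0.0215]
eef_rot: [0.0, 0.173, 0.985, -0.0]
wrist_force: [0.3, -0.1, -1.7]
opening: 0.511
```

```bash
python3 -m pendant '[[[1.9,-0.7,0,0,20],[0,0,0,0,20]]]';python3 -m pendant '[[[1.9,-0.7,0,0,20],[0,0,0,0,20]]]';python3 -m pendant '[[[1,-0.3,0,0,20],[0,0,0,0,20]]]'
```

```text
time_s: 28.82
eef_pos: [0.4561, -0.2177, 0.0214]
eef_rot: [0.0, 0.173, 0.985, -0.0]
wrist_force: [-0.1, -0.4, -1.0]
opening: 0.508
time_s: 29.08
eef_pos: [0.4568, -0.2178, 0.0211]
eef_rot: [-0.001, 0.173, 0.985, 0.0]
wrist_force: [-5.2, 0.1, 1.4]
opening: 0.51
time_s: 29.32
eef_pos: [0.4569, -0.2178, 0.021]
eef_rot: [-0.002, 0.173, 0.985, 0.001]
wrist_force: [-9.6, 2.3, 5.2]
opening: 0.507
```

```bash
python3 -m pendant '[[[1.2,-0.4,0,0,20],[0,0,0,0,20]]]';python3 -m pendant '[[[0,0,0,0,50],[0,0,0,0,62],[0,0,0,0,62]]]'; python3 - <<'E'
from st import *
o()
for i in range(3):
  for n in ['scene','side']:
    c=cam(n)
    for t in ['coupon','coupon_hole_end','stage_seat']: find(c,n,t,k=1)
E
```

```text
time_s: 29.58
eef_pos: [0.4568, -0.2177, 0.021]
eef_rot: [-0.004, 0.173, 0.985, 0.001]
wrist_force: [-15.7, 2.6, 11.2]
opening: 0.509
time_s: 29.95
eef_pos: [0.4606, -0.2194, 0.0217]
eef_rot: [0.001, 0.173, 0.985, -0.0]
wrist_force: [0.3, 0.3, -0.5]
opening: 0.723
t 29.95 tcp [ 0.4606 -0.2194  0.0217] y [ 0.34  0.94 -0.  ] z [ 0.001 -0.001 -1.   ] F [ 0.3  0.3 -0.5] op 0.723 q [-0.68  0.34  1.9   0.    0.9  -1.9 ]
scene tip coupon 0.68 [ 0.4797 -0.227   0.0289] [333.2 219.7]
scene tip coupon_hole_end 0.27 [ 4.756e-01 -2.266e-01 -4.000e-04] [334.2 225.2]
scene tip stage_seat 0.87 [ 0.5372 -0.2489  0.0326] [318.4 216.3]
side tip coupon 0.58 [ 0.4789 -0.2304  0.0277] [330.1 276.8]
side tip stage_seat 0.9 [ 0.4898 -0.6535  0.0331] [416.9 345.9]
scene tip coupon 0.59 [ 0.4796 -0.2253  0.0292] [333.3 219.9]
scene tip coupon_hole_end 0.47 [ 0.536  -0.2505  0.0311] [318.6 216.3]
scene tip stage_seat 0.94 [ 0.5372 -0.2453  0.0323] [318.4 216.9]
side tip coupon 0.51 [ 0.478  -0.2286  0.0273] [329.6 276.7]
side tip stage_seat 0.92 [ 0.488  -0.6561  0.035 ] [417. 346.]
scene tip coupon 0.44 [ 0.4803 -0.2259  0.0256] [333.1 220.5]
scene tip coupon_hole_end 0.58 [ 0.5373 -0.2505  0.0302] [318.3 216.5]
scene tip stage_seat 0.67 [ 0.4906 -0.651   0.0353] [321.6 159.6]
side tip coupon 0.6 [ 0.4773 -0.2315  0.0285] [329.8 276.8]
side tip stage_seat 0.82 [ 0.5384 -0.2466  0.0317] [349.5 273.2]
```

```bash
python3 -m pendant '[[[0,0,20,0,62],[0,0,20,0,62],[-23.5,8.6,0,0,20],[-23.5,8.6,0,0,0],[-23.5,8.6,0,0,0],[0,0,-15,0,0],[0,0,-12.5,0,0],[0,0,0,0,0]]]';python3 -m pendant '[[[5.6,-2.1,0,0,0],[5.6,-2.1,0,0,0],[4.7,-1.7,0,0,0],[0,0,0,0,0]]]'
```

```text
time_s: 32.15
eef_pos: [0.3894, -0.1929, 0.0325]
eef_rot: [-0.001, 0.173, 0.985, 0.001]
wrist_force: [-0.9, 0.1, -0.1]
opening: -0.001
time_s: 32.65
eef_pos: [0.4061, -0.1995, 0.0341]
eef_rot: [0.0, 0.173, 0.985, -0.0]
wrist_force: [-0.0, 0.0, -0.6]
opening: 0.004
```

```bash
for i in 1; do python3 -m pendant '[[[3.8,-1.4,0,0,0],[0,0,0,0,0]]]'; python3 -m pendant '[[[1.9,-0.7,0,0,0],[0,0,0,0,0]]]'; python3 -m pendant '[[[1.9,-0.7,0,0,0],[0,0,0,0,0]]]'; done
```

```text
time_s: 32.9
eef_pos: [0.4095, -0.2007, 0.034]
eef_rot: [0.0, 0.173, 0.985, -0.0]
wrist_force: [-0.2, -0.7, -0.3]
opening: -0.005
time_s: 33.15
eef_pos: [0.4112, -0.2013, 0.0339]
eef_rot: [0.0, 0.173, 0.985, -0.0]
wrist_force: [0.2, 0.1, -1.2]
opening: 0.0
time_s: 33.4
eef_pos: [0.4132, -0.202, 0.0339]
eef_rot: [0.0, 0.173, 0.985, -0.0]
wrist_force: [-0.8, 0.9, -0.2]
opening: 0.003
```

```bash
for i in 1; do python3 -m pendant '[[[1.9,-0.7,0,0,0],[0,0,0,0,0]]]'; python3 -m pendant '[[[1.4,-0.5,0,0,0],[0,0,0,0,0]]]'; done
```

```text
time_s: 33.65
eef_pos: [0.4138, -0.2021, 0.0336]
eef_rot: [-0.002, 0.173, 0.985, 0.0]
wrist_force: [-5.1, 0.2, 4.3]
opening: 0.002
time_s: 33.9
eef_pos: [0.414, -0.202, 0.0334]
eef_rot: [-0.003, 0.172, 0.985, 0.001]
wrist_force: [-10.2, 2.2, 8.4]
opening: 0.002
```

```bash
python3 -m pendant '[[[0.9,-0.3,0,0,0],[0,0,0,0,0]]]'; python3 -m pendant '[[[-9.4,3.4,0,0,0],[-9.4,3.4,0,0,0],[0,0,40,0,0],[0,0,45,0,0],[-10,20,45,0,20],[-10,40,30,0,40],[0,40,0,0,40],[0,0,0,0,40]]]'; python3 - <<'E'
from st import *
o()
cs=cam('side','side9.png'); ca=cam('scene','scene9.png')
c=cs
for n,c in [('side',cs),('scene',ca)]:
    for t in ['coupon','coupon_hole_end','stage_seat','media_bottle','buffer_bottle','beaker','vial','tray_handle']: find(c,n,t,k=1)
u=cs['img'][240:310,285:385,::-1]; v=ca['img'][190:250,285:370,::-1]
cv2.imwrite('pics/fin.png',np.hstack([cv2.resize(u,(400,280),interpolation=2),cv2.resize(v,(396,280),interpolation=2)]))
E
```

```text
time_s: 34.15
eef_pos: [0.4141, -0.202, 0.0333]
eef_rot: [-0.004, 0.172, 0.985, 0.001]
wrist_force: [-12.8, 1.8, 12.1]
opening: 0.001
time_s: 35.15
eef_pos: [0.3782, -0.0948, 0.1941]
eef_rot: [0.001, 0.171, 0.985, -0.0]
wrist_force: [0.2, -0.1, -0.4]
opening: 0.469
t 35.15 tcp [ 0.3782 -0.0948  0.1941] y [0.337 0.941 0.   ] z [ 0.001 -0.    -1.   ] F [ 0.2 -0.1 -0.4] op 0.469 q [-0.55 -0.23  2.08  0.    1.28 -1.78]
side tip coupon 0.48 [ 0.4803 -0.2306  0.0291] [330.6 276.3]
side tip coupon_hole_end 0.48 [0.4455 0.5434 0.0023] [230.8 204. ]
side tip stage_seat 0.93 [ 0.4903 -0.6529  0.0341] [417.  345.3]
side tip media_bottle 0.66 [ 0.4022 -0.0481  0.0017] [282.6 265.7]
side tip buffer_bottle 0.62 [ 0.4432  0.5411 -0.0027] [230.6 205.4]
side tip beaker 0.92 [ 0.633  -0.0464  0.0027] [342.9 249.5]
side tip vial 0.65 [ 0.5053 -0.4713 -0.0034] [380.9 321. ]
side tip tray_handle 0.89 [0.5599 0.3461 0.0722] [275.4 198.4]
scene tip coupon_hole_end 0.64 [ 0.5369 -0.2484  0.0319] [318.4 216.5]
scene tip stage_seat 0.75 [ 0.5365 -0.2478  0.0337] [318.5 216.3]
scene tip media_bottle 0.9 [ 4.025e-01 -4.900e-02  2.000e-04] [358.4 254.7]
scene tip buffer_bottle 0.82 [4.449e-01 5.405e-01 4.000e-04] [372.5 399.6]
scene tip vial 0.53 [ 0.5105 -0.4697  0.0012] [320.6 189.3]
scene tip tray_handle 0.55 [0.5683 0.3444 0.0716] [323.3 331.8]
```

View pics/fin.png

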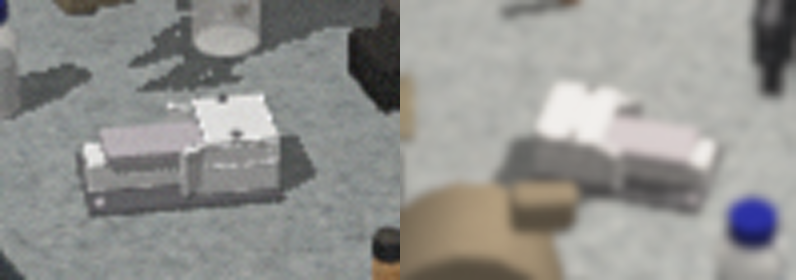

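The final view shows the coupon flat on the deck with its front end under the bridge and a short strip of deck free behind it. The beaker, vial and bottle are upright, so I'm handing in.

```bash
python3 -c "
from h import *
print(order.hand_in())"
```

```text
the job is handed in; nothing more can be done
None
```

The coupon lies flat on the white stage, with its holed end pushed under the bridge and up against the stop. I handed the job in at about 35 s of the 72 s allowed.

- **Tray:** I lifted it by the handle to an estimated 0.6 rad, and a picture showed the coupon had slid into the near right corner. I lowered it along the same arc. The tool still pressed down on the tray with about 18 N when I let go, so it was resting on its base.
- **Coupon:** I gripped it in the finger cut-outs, lifted it 14 mm, drew it out about 80 mm, turned it and set it on the deck. Then I gripped it nearer the rear and pushed it in, and finally nudged the rear end with the shut fingers.
- **Seating:** Both pushes stopped hard, with wrist force readings of about 13–19 N, where the stop should be. In the scene camera the coupon's holed end was about 1 mm from the measured seat point, finer than the 4 mm these measurements are good to.
- **Bystanders:** The bottles and vial measured within a few millimetres of where they started in the last check. So did the beaker from the side camera; the scene camera never reported it.
- **Checks that disagreed:** The side camera's last "hole end" and "seat" results were on the wrong objects (the buffer bottle and the brown look-alike), so I ignored them. Its reading of the coupon's centre was about 4 mm sideways of the home position, within its accuracy.

The gripper was clear of everything and raised when I handed in.

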